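Return the display plaque to its rack slot

TASK

The tasting round is over: take the wooden plaque with the round emblem off its leaning display stand and stand it on edge in the rack slot whose label shows the same round emblem, the same edge up as on the stand. Lower it in gently instead of dropping it, until it rests fully on the slot's floor, roughly centred along the slot. Leave the other plaque and the things on the table undisturbed.

Things in the scene. Friction and masses are not known exactly. Their poses are not given: they have to be found in the camera images.
- plaque: wooden plaque, 120 mm wide, 110 mm tall, 12 mm thick, about 110 g; dark 32 mm disc on both faces, 60 mm above the lower edge. Origin: centre of the lower edge face. x: face normal, y: width, z: lower to upper edge. Starts loose on the stand, face to the far side, top leaning 35 degrees from vertical towards the robot; its upper 48 mm is free on both sides to pinch across the thickness.
- stand: fixed wooden display stand, 115 x 150 mm, 80 mm high. Origin on the table under the plaque's lower edge, which sits 32 mm up on a 150 mm wide ledge; lip 9 mm high, 7 mm in front of the plaque. Back panel 110 wide, 8 thick, backs the lower 62 mm of the plaque from -x. +x: facing direction, away from the robot; z up.
- rack: fixed wooden rack; base 190 x 255 x 14 mm, x from -73 to +117; origin on the table under the middle slot's centre. Three slots along x, 130 mm long, open-ended, at y -80, 0, +80; each 18 mm wide between 6 mm fences 30 mm high, tops flared for 12 mm more to a mouth about 34 mm wide. Cork-soft floor. One holds the other plaque, two are empty.
- label_disc: rack label: white 44 mm tile with a dark round disc 32 mm across, leaning back at the +x end of its slot (centre 92 mm in +x from the origin, top 35 mm above it). Origin: centre of the slot's floor, 14 mm above the table. x along the slot to the tile, y across it (thickness of a plaque in it), z up. Fixed. This is the slot to fill; which of the three it is varies.
- label_bar: rack label: white 44 mm tile with a dark horizontal bar 37 x 10 mm, leaning back at the +x end of its slot (centre 92 mm in +x from the origin, top 35 mm above it). Origin: centre of the slot's floor, 14 mm above the table. x along the slot to the tile, y across it (thickness of a plaque in it), z up. Fixed. The other plaque stands in this slot.
- label_cross: rack label: white 44 mm tile with a dark plus-shaped cross 30 mm across, leaning back at the +x end of its slot (centre 92 mm in +x from the origin, top 35 mm above it). Origin: centre of the slot's floor, 14 mm above the table. x along the slot to the tile, y across it (thickness of a plaque in it), z up. Fixed. This slot is empty and stays so.
- other_plaque: wooden plaque, 120 mm wide, 110 mm tall, 12 mm thick, about 110 g, with a dark bar emblem, standing in its own rack slot. Origin: centre of its lower edge face; x is the face normal, z up.
- pitcher: small steel pitcher with a side handle, 72 mm across, 95 mm high, origin at its underside's centre; leave alone
- masu: small open square wooden box, 70 x 70 x 50 mm, origin at its underside's centre; leave alone
- jar: glass jar with a steel cap, 66 mm across, 85 mm high, origin at its underside's centre; leave alone

How it is judged:
By the outcome, as a careful person would: the job done as asked, in the order asked, and still so for the second after the job is handed in, with the robot touching nothing.
It also fails if it takes over 40 s, if anything falls off the work surface, if the arm or the gripper's body presses on something with over 40 N, if the wrist force passes 120 N, or if a joint passes its speed limit or range.

ROBOT

A 6-joint arm with a two-finger parallel gripper is mounted at the origin on the work surface. World frame = base frame: x ahead of the robot, y to its left, z up, the work surface at z = 0. Lengths are in m, angles in rad, forces in N, time in s.
With the tool pointing down it reaches from about 0.275 to 0.75 m from the base axis. Payload 10.2 kg.
Tool frame: the origin (TCP) lies midway between the tips of the shut fingers; the grasp point (between the pads) lies 19 mm behind it (env.hold_point_z is the distance from the TCP to the grasp point, in m); z points along the fingers, y is the line along which they close (so a half turn about z gives the same grasp; the last joint's range is limited). The gripper opens to 85 mm and grips with 20 to 120 N. Pads are 22 mm wide; open, the fingers measure 114 mm over their backs; the gripper's body (76 mm by 85 mm) begins 54 mm behind the grasp point. The pads swing forward as they close: fully open they stand 13 mm farther back than shut.
Start: joints at [0.899, 0.313, 1.498, -0, 1.331, -0.223], TCP at [0.228, 0.473, 0.231] pointing down, gripper open.
Joint ranges: [-2.94, 2.94], [-0.97, 2.17], [0.19, 2.56], [-1.23, 4.37], [0.02, 3.11], [-2.88, 2.88]. Speed limits (rad/s): [2.39, 2.39, 3.01, 3.14, 3.14, 3.14].

INTERFACE

Orientations are given as a unit quaternion [x, y, z, w].
In Python, from bench import env, kinematics, monitor, eyes, job gives the robot as it stands. The module is installed in compiled form; this text tells all that it offers. Calls block until the motion is done:
- env.reach(position, orientation): joint-space move of the TCP to a pose.
- env.movel(position, velocity=0.15, frame=None, guard=None): straight line of the TCP; frame=None keeps the orientation; velocity is the mean speed in m/s. With guard (N) it stops when the force on the tool has changed by that much, and returns True; else False.
- env.set_joints(angles): joint-space move.
- env.release() and env.close_gripper(effort=None): open the fingers fully, or close them until they stop; effort is the grip in N (None keeps the last).
- env.hold(seconds).
- kinematics.ik(position, orientation): joint angles nearest the present ones, or None.
- monitor.sense(): the state.
- eyes.grab_frame(name): name is "scene" or "top"; returns a dict with "frame" (420x560x3 uint8, red, green, blue), "mtx" (3x3 intrinsics, pixels), "k1" (the pictures are not rectified: a ray, as slopes to the right and down, at radius r is drawn at 1 + k1 r^2 times it, then the intrinsics apply), "view" (4x4, takes a point from world to camera coordinates). Camera axes: x right, y down, z forward; pixel columns grow to the right and rows downward; lengths in m; the calibration is good to about 2 mm. A picture is of the moment at which its call begins. There is no depth.
A pose or a line that the arm cannot do raises env.MotionError and nothing moves.
- job.hand_in(): hands the job in; it is judged then, once.
The state is a dict: "clock": time; "joints": joint angles; "qvel": joint speeds; "joint_efforts": joint torques, N m; "position": TCP position; "ee_rot": TCP orientation; "contact_force": force on the tool from outside, world axes, zero at the start; "ft_torque": the same for the moment, N m; "finger_gap": opening from 0.0 (shut) to 1.0 (fully open); "gripper_force": force on a finger pad.
Only numpy, scipy, OpenCV 4.12 (cv2) and the standard library are available. Lean on these libraries where they do the work, as an engineer would, in place of code of your own. Each camera call takes 0.05 s, during which the arm holds its last target. There are 200 camera calls.

## Working session

There is one attempt and no reset: what is moved stays moved. The work goes in short steps, each a Python script; the robot and the scene stay as the last script left them, time stands still between calls to the robot, and variables do not carry over. Pictures are saved under pics/ and viewed, at most 10 in all, crops included, and the job is handed in when it is done.

```bash
mkdir -p pics
python3 - <<'E'
from bench import env,eyes,monitor
import cv2,numpy as np
for n in("scene","top"):
    f=eyes.grab_frame(n); cv2.imwrite(f"pics/{n}0.png",f["frame"][:,:,::-1]); print(n,f["mtx"].tolist(),f["k1"],np.round(f["view"],4).tolist())
    np.savez(f"{n}0.npz",**f)
s=monitor.sense();print(s["clock"],s["position"],s["ee_rot"],s["finger_gap"],env.hold_point_z)
E
```

```text
scene [[503.5562511786676, 0.0, 276.65358400369695], [0.0, 503.5562511786676, 207.27527853758588], [0.0, 0.0, 1.0]] -0.04957788999221544 [[-0.0355, 0.9993, -0.0095, 0.0799], [0.7526, 0.0204, -0.6582, -0.4236], [-0.6576, -0.0305, -0.7528, 1.4579], [0.0, 0.0, 0.0, 1.0]]
top [[434.23339266148986, 0.0, 278.4844747509959], [0.0, 434.23339266148986, 206.47342824738564], [0.0, 0.0, 1.0]] 0.0031293472890325568 [[-0.0715, -0.9974, -0.0044, -0.0156], [-0.9725, 0.0706, -0.2221, 0.6122], [0.2218, -0.0116, -0.975, 0.8614], [0.0, 0.0, 0.0, 1.0]]
0.1 [0.22765789 0.47281426 0.23080304] [ 2.22542989e-01  9.74922704e-01 -5.22420462e-04 -2.56215985e-04] 0.9996649986416173 0.0187
```

View pics/scene0.png

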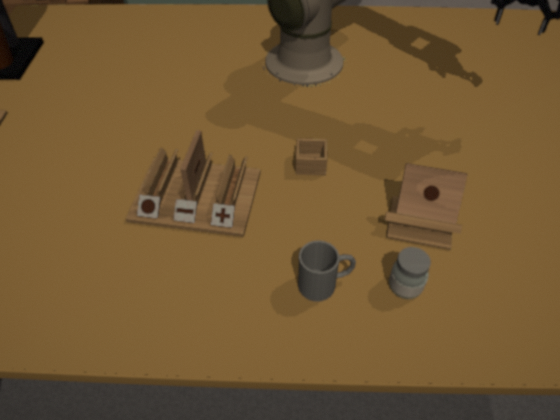

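View pics/top0.png

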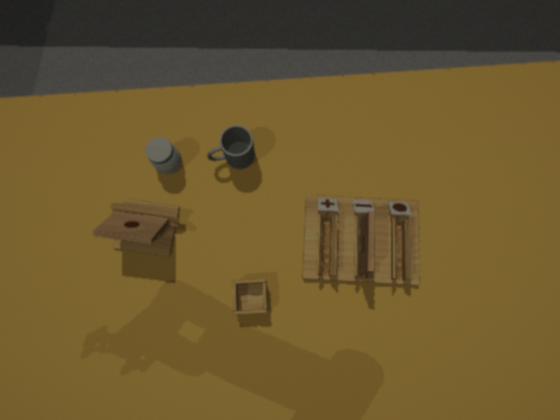

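The scene view shows the label disc at (148,206), bar at (185,211) and cross at (222,215), so the target is the slot at −y. The plaque emblem is at (432,193) in the scene view. In the top view the plaque is at (131,225), the disc label at (400,209) and the rack around (362,240). I'll enlarge both areas.

```bash
cat > h.py <<'E'
import numpy as np,cv2
from scipy.optimize import least_squares
class Cam:
    def __init__(s,d): s.K,s.k1,s.V,s.im=d["mtx"],float(d["k1"]),d["view"],d["frame"]; s.D=np.array([s.k1,0,0,0.])
    def ray(s,uv):
        n=cv2.undistortPoints(np.array([[uv]],float),s.K,s.D)[0,0]; R,t=s.V[:3,:3],s.V[:3,3]
        return -R.T@t, R.T@np.array([n[0],n[1],1.])
    def plane(s,uv,z):
        o,d=s.ray(uv); return o+d*(z-o[2])/d[2]
    def proj(s,P):
        return cv2.projectPoints(np.array(P,float).reshape(-1,1,3),cv2.Rodrigues(s.V[:3,:3])[0],s.V[:3,3],s.K,s.D)[0][:,0]
def tri(a,ua,b,ub):
    (o,d),(p,e)=a.ray(ua),b.ray(ub)
    k=np.linalg.lstsq(np.c_[d,-e],p-o,rcond=None)[0]
    A,B=o+k[0]*d,p+k[1]*e
    return (A+B)/2,np.linalg.norm(A-B)
def load(n): return Cam(np.load(n))
E
python3 - <<'E'
from h import *
S,T=load("scene0.npz"),load("top0.npz")
def crop(c,x,y,w,h):
    return np.clip(cv2.resize(c.im[y:y+h,x:x+w],(390,290),interpolation=cv2.INTER_CUBIC).astype(float)*1.6,0,255).astype(np.uint8)
im=np.vstack([np.hstack([crop(S,370,155,110,95),np.zeros((290,10,3),np.uint8),crop(S,125,130,145,105)]),np.hstack([crop(T,85,190,110,80),np.zeros((290,10,3),np.uint8),crop(T,295,190,135,100)])])
cv2.imwrite("pics/c.png",im[:,:,::-1])
E
```

```text
(no output)
```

View pics/c.png

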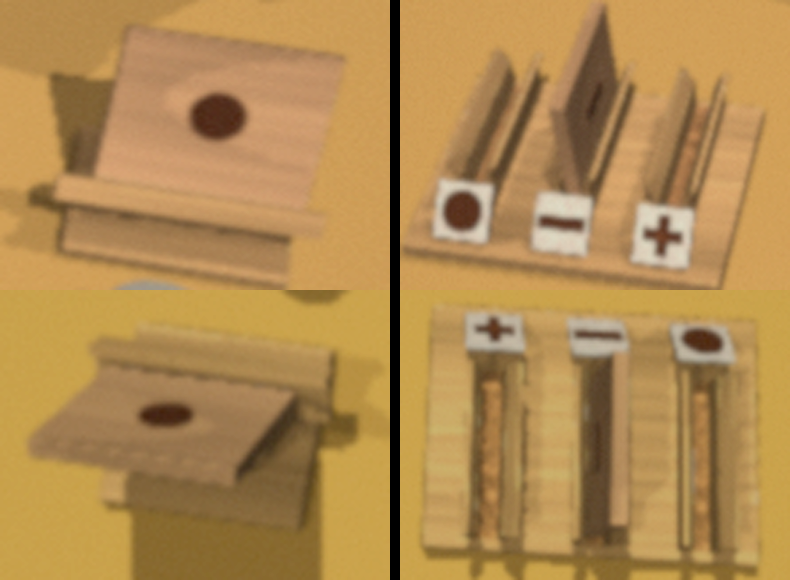

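The crops show the plaque's upper front corners at about scene (405,163) and (467,174). They also show the base corners and all three tiles, with both outer slots empty. Next I'll measure the centroids.

```bash
cat > meas.py <<'E'
from h import *
S,T=load("scene0.npz"),load("top0.npz")
def blob(c,box,dark):
    x,y,w,h=box; p=c.im[y:y+h,x:x+w].astype(float)
    g=p[:,:,0] if dark else p[:,:,2]   # red separates dark emblem from wood; blue separates white from wood
    lo,hi=np.percentile(g,2),np.percentile(g,98)
    m=((g<(lo+hi)/2) if dark else (g>(lo+hi)/2)).astype(np.uint8)
    cs=cv2.findContours(m,cv2.RETR_EXTERNAL,cv2.CHAIN_APPROX_NONE)[0]
    k=max(cs,key=len); f=cv2.drawContours(np.zeros_like(m),[k],-1,1,-1); ys,xs=np.nonzero(f)
    return np.array([xs.mean()+x,ys.mean()+y]),len(xs)
e=[blob(S,(422,183,20,20),1),blob(T,(120,217,24,14),1)]
E,err=tri(S,e[0][0],T,e[1][0]); print("emblem",e,E,err)
tiles={"disc":((134,192,28,28),(386,198,28,20)),"bar":((171,197,28,28),(350,197,28,18)),"cross":((208,201,28,28),(315,195,28,20))}
L={}
for n,(a,b) in tiles.items():
    u,v=blob(S,a,0),blob(T,b,0); L[n],err=tri(S,u[0],T,v[0]); print(n,u[0],u[1],v[0],v[1],L[n].round(4),round(err,4))
d=L["cross"]-L["disc"]; print("rack yaw from tiles",np.degrees(np.arctan2(-d[0],d[1])),np.linalg.norm(d)/.16)
for u in [(306.1,196.2),(418.8,200.3),(418.6,285.5),(303,279)]: print("basecorner",T.plane(u,.014).round(4))
for a,b in [((405.3,163.5),(95.5,229.5)),((467.3,173.7),(153.5,237.5))]: print("topcorner",tri(S,a,T,b))
E
python3 meas.py
```

```text
emblem [(array([430.91578947, 192.95789474]), 190), (array([131.35802469, 224.0617284 ]), 81)] [0.59089636 0.24982549 0.08321245] 0.0005305454737400127
disc [147.73619632 205.97341513] 489 [399.80057803 207.14450867] 346 [ 0.5967 -0.3288  0.0326] 0.0004
bar [184.8628692  210.52531646] 474 [362.63197026 205.38289963] 269 [ 0.6068 -0.2479  0.0322] 0.0012
cross [222.27944112 214.98003992] 501 [327.12244898 203.75510204] 294 [ 0.6163 -0.1692  0.0318] 0.0007
rack yaw from tiles -7.0223768554378125 1.0052850345446336
basecorner [ 0.6414 -0.1249  0.014 ]
basecorner [ 0.6132 -0.3797  0.014 ]
basecorner [ 0.4239 -0.352   0.014 ]
basecorner [ 0.4558 -0.1022  0.014 ]
topcorner (array([0.56830272, 0.23662944, 0.16326885]), np.float64(0.10096858433058511))
topcorner (array([0.56758181, 0.25778381, 0.1081262 ]), np.float64(0.11853755910275203))
```

```bash
cat >> h.py <<'E'
from scipy.spatial.transform import Rotation as Rn
def plaqueR(psi,tilt):
    return Rn.from_euler("ZY",[psi,-tilt]).as_matrix()  # z leans to -x
E
python3 - <<'E'
from meas import *
print("----")
a,_=tri(S,(467.3,173.7),T,(95.5,229.5));b,_2=tri(S,(405.3,163.5),T,(153.5,237.5)); print(a,_,b,_2)
d=a-b; print("yaw top edge",np.degrees(np.arctan2(-d[0],d[1])),np.linalg.norm(d))
# yaw via ray onto plaque-height: scene-only corners at z of front top edge
z=.032+.110*np.cos(.611)+.006*np.sin(.611)
a,b=S.plane((467.3,173.7),z),S.plane((405.3,163.5),z);d=a-b;print(a,b,"yaw scene",np.degrees(np.arctan2(-d[0],d[1])),np.linalg.norm(d))
# lip upper front edge, scene crop
q=lambda x,y:(370+x*.282,155+y*.3276)
a,b=S.plane(q(322,217),.035),S.plane(q(63,180),.035);d=a-b;print("lip",np.degrees(np.arctan2(-d[0],d[1])),np.linalg.norm(d))
a,b=S.plane(q(284,285),0),S.plane(q(62,250),0);d=a-b;print("base",np.degrees(np.arctan2(-d[0],d[1])),np.linalg.norm(d))
for psi in (-8,0,8,):
    R=plaqueR(np.radians(psi),np.radians(35)); print(psi,E-R@[.006,0,.06])
for y in(235,255,270): print("cork",T.plane((399.5,y),.014))
E
```

```text
emblem [(array([430.91578947, 192.95789474]), 190), (array([131.35802469, 224.0617284 ]), 81)] [0.59089636 0.24982549 0.08321245] 0.0005305454737400127
disc [147.73619632 205.97341513] 489 [399.80057803 207.14450867] 346 [ 0.5967 -0.3288  0.0326] 0.0004
bar [184.8628692  210.52531646] 474 [362.63197026 205.38289963] 269 [ 0.6068 -0.2479  0.0322] 0.0012
cross [222.27944112 214.98003992] 501 [327.12244898 203.75510204] 294 [ 0.6163 -0.1692  0.0318] 0.0007
rack yaw from tiles -7.0223768554378125 1.0052850345446336
basecorner [ 0.6414 -0.1249  0.014 ]
basecorner [ 0.6132 -0.3797  0.014 ]
basecorner [ 0.4239 -0.352   0.014 ]
basecorner [ 0.4558 -0.1022  0.014 ]
topcorner (array([0.56830272, 0.23662944, 0.16326885]), np.float64(0.10096858433058511))
topcorner (array([0.56758181, 0.25778381, 0.1081262 ]), np.float64(0.11853755910275203))
----
[0.57686154 0.31089342 0.12415047] 0.0061229184701757314 [0.55199872 0.19420429 0.12499342] 0.0037429181646117153
yaw top edge -12.028081686675494 0.11931145676183516
[0.57721099 0.31361243 0.12554034] [0.55208322 0.19599254 0.12554034] yaw scene -12.059128042242838 0.12027403346663715
lip -11.07352529437471 0.14639482161758488
base -11.905740293377582 0.1264815408931886
-8 [0.62010895 0.24571993 0.03062187]
0 [0.62039603 0.24982549 0.03062187]
8 [0.62010895 0.25393105 0.03062187]
cork [ 0.53719346 -0.32538643  0.014     ]
cork [ 0.492804   -0.31942966  0.014     ]
cork [ 0.46010534 -0.31503939  0.014     ]
```

```bash
cat >> h.py <<'E'
PSI=np.radians(-11.8); TILT=np.radians(35)
E0=np.array([.5909,.2498,.0840]); RP=plaqueR(PSI,TILT); P0=E0-RP@[.006,0,.06]
RY=np.radians(-7.0); SX=np.array([np.cos(RY),np.sin(RY),0]); SLOT=np.array([.5045,-.3168,.014])
GZ=.110-.021          # grasp height on the plaque
def tool(R,P,sgn,h=.0187,dz=0.):  # TCP pose gripping a plaque with pose R,P; tool z=-plaque z, tool y=sgn*plaque x
    z=-R[:,2]; y=sgn*R[:,0]; x=np.cross(y,z)
    return P+R[:,2]*(GZ-h+dz), Rn.from_matrix(np.c_[x,y,z]).as_quat()
E
python3 - <<'E'
from h import *
from bench import kinematics,monitor
print(P0)
for sg in(1,-1):
    print("grasp",sg,kinematics.ik(*tool(RP,P0,sg)),kinematics.ik(*tool(RP,P0,sg,dz=.08)))
    for t in(90,-90):
        R=plaqueR(RY+np.radians(t),0); print(" place",t,kinematics.ik(*tool(R,SLOT,sg)),kinematics.ik(*tool(R,SLOT,sg,dz=.13)))
E
```

```text
[0.61977627 0.24376743 0.03140942]
grasp 1 [ 0.34749354  0.53333939  1.72043812 -0.74411727  0.46129627  1.15799176] [ 0.39867691  0.37316124  1.76444829 -0.64027488  0.5773083   1.07308915]
 place 90 [-7.57204525e-01  6.10807312e-01  1.44925400e+00 -4.44089210e-16
  1.08153134e+00 -2.20582780e+00] [-7.57204525e-01  4.82081456e-01  1.29759420e+00 -4.44089210e-16
  1.36191700e+00 -2.20582780e+00]
 place -90 [-7.57204525e-01  6.10807312e-01  1.44925400e+00 -4.44089210e-16
  1.08153134e+00  9.35764850e-01] [-7.57204525e-01  4.82081456e-01  1.29759420e+00 -4.44089210e-16
  1.36191700e+00  9.35764850e-01]
grasp -1 [ 0.34749354  0.53333939  1.72043812 -0.74411727  0.46129627 -1.98360089] [ 0.39867691  0.37316124  1.76444829 -0.64027488  0.5773083  -2.06850351]
 place 90 [-7.57204525e-01  6.10807312e-01  1.44925400e+00 -4.44089210e-16
  1.08153134e+00  9.35764850e-01] [-7.57204525e-01  4.82081456e-01  1.29759420e+00 -4.44089210e-16
  1.36191700e+00  9.35764850e-01]
 place -90 [-7.57204525e-01  6.10807312e-01  1.44925400e+00 -4.44089210e-16
  1.08153134e+00 -2.20582780e+00] [-7.57204525e-01  4.82081456e-01  1.29759420e+00 -4.44089210e-16
  1.36191700e+00 -2.20582780e+00]
```

Run:
```python
from h import *
from bench import env,monitor,eyes
env.reach(*tool(RP,P0,1,dz=.11))
p,q=tool(RP,P0,1)
print(env.movel(p,.10,guard=8))
s=monitor.sense();print(s["clock"],s["position"]-p,s["contact_force"])
env.close_gripper(effort=40)
s=monitor.sense();print(s["clock"],s["finger_gap"],s["gripper_force"],s["contact_force"])
for n in("scene","top"): np.savez(f"{n}1.npz",**eyes.grab_frame(n))
S,T=load("scene1.npz"),load("top1.npz")
cr=lambda c,x,y:cv2.resize(c.im[y:y+130,x:x+130],(390,390),interpolation=cv2.INTER_CUBIC)
cv2.imwrite("pics/g.png",np.clip(1.6*np.hstack([cr(S,360,130),cr(T,70,170)]),0,255)[:,:,::-1])
```

```text
False
2.675 [8.76942489e-06 2.24906038e-04 5.76518934e-04] [0.22901716 0.28052623 0.14326506]
3.3333 0.13576184858077125 39.27497148513794 [-0.07197535 -0.69921518  1.55760879][ WARN:0@2.064] global loadsave.cpp:1063 imwrite_ Unsupported depth image for selected encoder is fallbacked to CV_8U.
```

View pics/g.png

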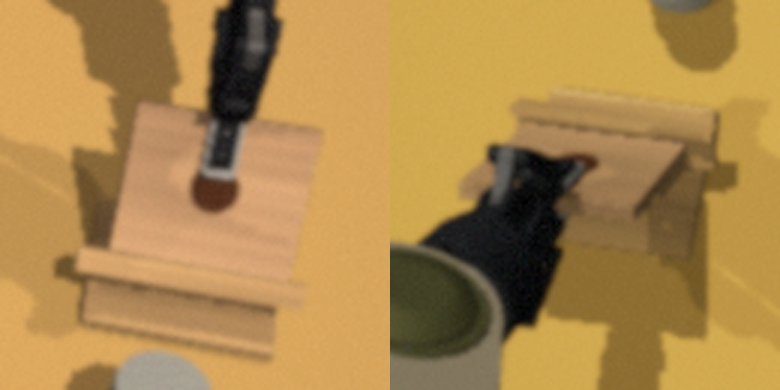

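The grasp is centred: the fingertip sits just above the emblem, at about (215,175) in the left crop. Now I'll lift, carry and check at hover.

Run:
```python
from h import *
from bench import env,monitor,eyes
p,q=tool(RP,P0,1,dz=.09)
env.movel(p,.12)
env.movel(p+[0,0,.10],.2)
R=plaqueR(RY-np.pi/2,0)
env.reach(*tool(R,SLOT,1,dz=.17))
env.movel(tool(R,SLOT,1,dz=.06)[0],.15)
env.hold(.3)
s=monitor.sense();print(s["clock"],s["position"],s["finger_gap"],s["contact_force"],s["ft_torque"])
for n in("scene","top"): np.savez(f"{n}2.npz",**eyes.grab_frame(n))
S,T=load("scene2.npz"),load("top2.npz")
cr=lambda c,x,y:cv2.resize(c.im[y:y+150,x:x+150],(390,390),interpolation=cv2.INTER_CUBIC)
cv2.imwrite("pics/hov.png",np.clip(1.6*np.hstack([cr(S,110,100),cr(T,290,170)]),0,255).astype(np.uint8)[:,:,::-1])
# expected pixel positions in the crop of the plaque corners, dz=.06
P=SLOT+[0,0,.06]
for y,z in((.06,0),(-.06,0),(.06,.11),(-.06,.11)):
  for x in(.006,-.006):
    u=P+R@[x,y,z]; print(y,z,x,((S.proj(u)-[110,100])*2.6).round(0),((T.proj(u)-[290,170])*2.6+[390,0]).round(0))
```

```text
8.2583 [ 0.50462221 -0.31691136  0.14477346] 0.13192410535214466 [-0.22904064  0.54049298 -1.13283116] [-0.05352266  0.01901709 -0.0251023 ]
0.06 0 0.006 [[ 94. 210.]] [[696. 125.]]
0.06 0 -0.006 [[109. 211.]] [[681. 124.]]
-0.06 0 0.006 [[140. 111.]] [[698. 274.]]
-0.06 0 -0.006 [[153. 112.]] [[683. 273.]]
0.06 0.11 0.006 [[ 64. 106.]] [[740.  95.]]
0.06 0.11 -0.006 [[ 80. 107.]] [[723.  94.]]
-0.06 0.11 0.006 [[116.   7.]] [[744. 264.]]
-0.06 0.11 -0.006 [[130.   8.]] [[726. 263.]]
```

View pics/hov.png

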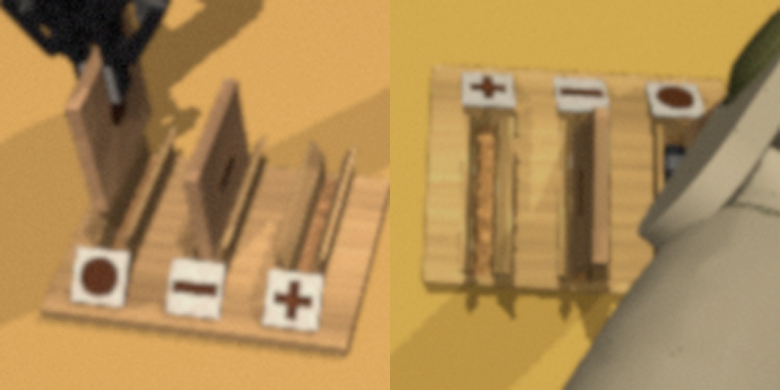

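The plaque hangs vertical over the disc slot, with its near lower corner at about (100,212) in the crop. That may be 1–2 px to the right of where I predicted, so I'll overlay the predicted outlines of this plaque and the racked one on a larger crop.

Run:
```python
from h import *
S=load("scene2.npz"); k=8; x0,y0=115,118
im=np.clip(1.6*cv2.resize(S.im[y0:y0+75,x0:x0+100],None,fx=k,fy=k,interpolation=cv2.INTER_CUBIC).astype(float),0,255).astype(np.uint8)
R=plaqueR(RY-np.pi/2,0)
YS=np.array([-SX[1],SX[0],0])
for P,c in((SLOT+[0,0,.06],(0,255,0)),(SLOT+.08*YS,(0,255,255))):
    pts=[P+R@[x,.06,z] for x,z in((.006,0),(.006,.11),(-.006,.11),(-.006,0))]
    u=((S.proj(pts)-[x0,y0]+.5)*k).astype(int); cv2.polylines(im,[u],True,c,1)
# slot end profile (fences) at slot end
for o in(0,.08):
    for s in(-1,1):
        pts=[SLOT+o*YS+SX*.065+YS*s*.009+[0,0,z] for z in(0,.03)]+[SLOT+o*YS+SX*.065+YS*s*.017+[0,0,.042]]
        u=((S.proj(pts)-[x0,y0]+.5)*k).astype(int); cv2.polylines(im,[u],False,(255,0,255),1)
cv2.imwrite("pics/ov.png",im[:,:,::-1])
```

```text
(no output)
```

View pics/ov.png

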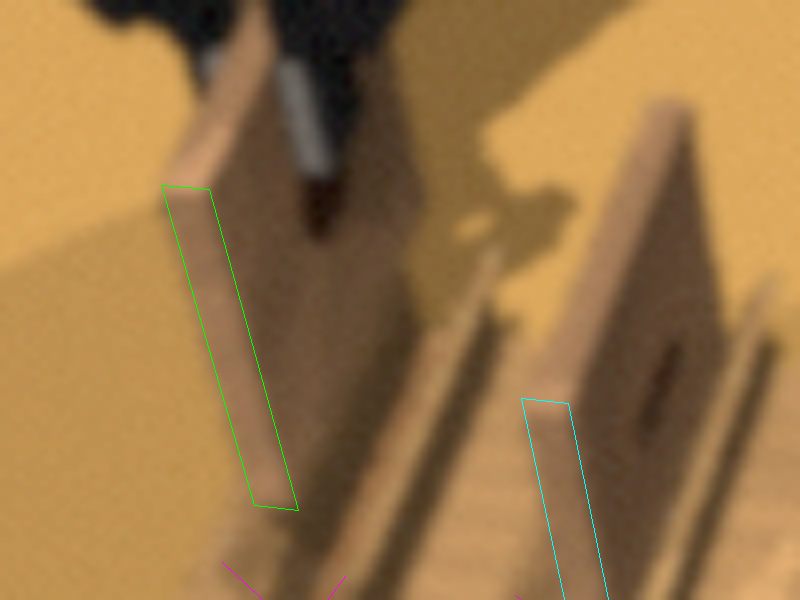

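The outlines match to within about 1 mm, with the plaque's near face spanning (163,187) to (298,510). I'll lower it under guard.

Run:
```python
from h import *
from bench import env,monitor,eyes
R=plaqueR(RY-np.pi/2,0)
g=env.movel(tool(R,SLOT,1,dz=.012)[0],.04,guard=6)
s=monitor.sense();print(g,s["clock"],s["position"]-tool(R,SLOT,1)[0],s["contact_force"])
if not g:
    g=env.movel(tool(R,SLOT,1,dz=-.008)[0],.012,guard=5)
    s=monitor.sense();print(g,s["clock"],s["position"]-tool(R,SLOT,1)[0],s["contact_force"],s["ft_torque"],s["finger_gap"])
np.savez("scene3.npz",**eyes.grab_frame("scene"))
S=load("scene3.npz"); k=8; x0,y0=115,140
im=np.clip(1.6*cv2.resize(S.im[y0:y0+75,x0:x0+100],None,fx=k,fy=k,interpolation=cv2.INTER_CUBIC).astype(float),0,255).astype(np.uint8)
u=((S.proj([SLOT+R@[x,.06,z] for x,z in((.006,0),(.006,.11),(-.006,.11),(-.006,0))])-[x0,y0]+.5)*k).astype(int); cv2.polylines(im,[u],True,(0,255,0),1)
cv2.imwrite("pics/down.png",im[:,:,::-1])
```

```text
False 9.7083 [ 0.00012307 -0.00010077  0.01230746] [0.27891745 0.71148539 0.07327017]
True 10.75 [-1.68416584e-04 -1.00471722e-05 -4.60433620e-04] [-1.05467112  0.52036927  4.73723935] [ 0.05058703 -0.02344105  0.0264894 ] 0.1350106776774341
```

View pics/down.png

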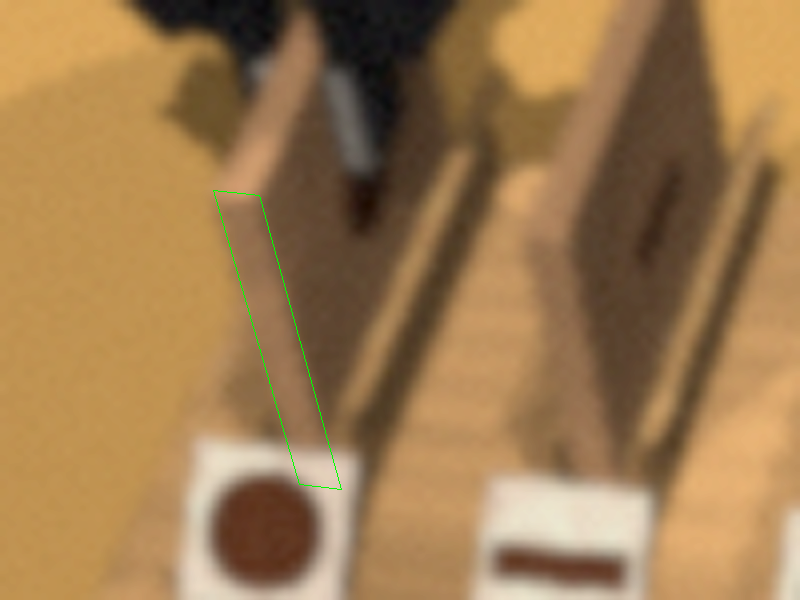

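It touched the floor at the expected height (−0.5 mm, 4.7 N) and sits in the disc slot next to the tile at (265,530). Next I'll release, retreat and verify.

Run:
```python
from h import *
from bench import env,monitor,eyes
R=plaqueR(RY-np.pi/2,0)
env.movel(tool(R,SLOT,1,dz=-.0015)[0],.01,guard=8)
env.release()
s=monitor.sense();print(s["clock"],s["contact_force"],s["finger_gap"])
env.movel(tool(R,SLOT,1,dz=.12)[0],.1)
p=s["position"]; env.reach([.35,-.2,.33],s["ee_rot"])
env.hold(.5)
for n in("scene","top"): np.savez(f"{n}4.npz",**eyes.grab_frame(n))
S,T=load("scene4.npz"),load("top4.npz"); print(monitor.sense()["clock"],monitor.sense()["contact_force"])
def cr(c,x,y,k,ov=0):
    im=np.clip(1.6*cv2.resize(c.im[y:y+420//k*1,x:x+400//k],None,fx=k,fy=k,interpolation=cv2.INTER_CUBIC).astype(float),0,255).astype(np.uint8)
    u=((c.proj([SLOT+R@[.0,y_,.11] for y_ in(.06,-.06)]+[SLOT+R@[0,.06,0]])-[x,y]+.5)*k).astype(int)
    for q in u: cv2.circle(im,tuple(int(v) for v in q),2,(0,255,0),-1)
    return im
cv2.imwrite("pics/fin.png",np.hstack([cr(S,120,125,4),cr(T,335,185,4)])[:,:,::-1])
a,b=load("scene0.npz").im.astype(int),S.im.astype(int)
m=(np.abs(a-b).sum(2)>90); print("changed px pitcher/jar/masu",m[238:300,295:360].sum(),m[245:300,385:432].sum(),m[138:178,292:330].sum())
```

```text
11.7583 [ 0.45604303  0.34293928 -0.51746678] 0.9982523021843009
14.6417 [-1.06547989 -0.28672864  0.16776966]
changed px pitcher/jar/masu 0 0 0
```

View pics/fin.png

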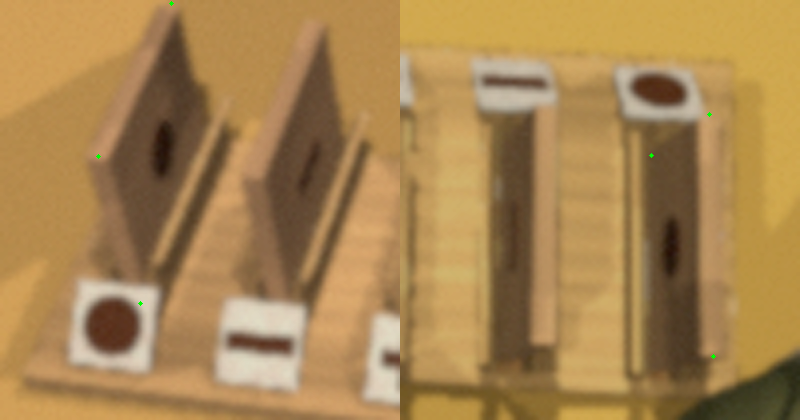

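The plaque stands upright in the disc slot with its top corners on the predicted marks, (98,156) and (171,4) in the scene crop. It is level with the other plaque and nothing else changed.

```bash
python3 -c "
from bench import job;print(job.hand_in())"
```

```text
the job is handed in; nothing more can be done
None
```

The round-emblem plaque stands upright and centred, same edge up, on the floor of the disc-labelled slot; the final pictures showed nothing else disturbed, and the job was handed in at about 15 s.

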